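# Light the lamp and hold the wide chisel under it to inspect the edge

### The arm

A 6-joint arm with a two-finger parallel gripper is mounted at the origin on the work surface. World frame = base frame: x ahead of the robot, y to its left, z up, the work surface at z = 0. Lengths are in m, angles in rad, forces in N, time in s.
With the tool pointing down it reaches from about 0.35 to 1 m from the base axis. Payload 7.1 kg.
Tool frame: the origin (TCP) lies between the finger pads; the fingertips stand 25 mm ahead of it and the grasp point (between the pads) lies 6 mm ahead of it (robot.finger_overhang is the distance from the TCP to the fingertips, in m); x points along the fingers, z is the direction in which the jaws open and shut, and the axes are right-handed (so a half turn about x gives the same grasp; the last joint's range is limited). The gripper opens to 85 mm and grips with 20 to 120 N. Pads are 22 mm wide; open, the fingers measure 114 mm over their backs; the gripper's body (76 mm by 85 mm) begins 54 mm behind the grasp point. The pads swing forward as they close: fully open they stand 13 mm farther back than shut.
Start: joints at [1.19, 0.423, 1.63, -0, 1.089, -0.019], TCP at [0.221, 0.585, 0.256] pointing down, gripper open.
Joint ranges: [-3, 3], [-0.9, 2.11], [0.09, 2.58], [-1.31, 4.45], [0.11, 2.69], [-2.54, 2.54]. Speed limits (rad/s): [2.39, 2.39, 3.01, 3.14, 3.14, 3.14].

### API

Orientations are given as a unit quaternion [x, y, z, w].
In Python, from station import robot gives the robot as it stands.
- The arm moves only by the shell command python3 -m jog 'ROWS' [FORCE]. ROWS is JSON, a list that holds one entry, the list of rows, each a list of 7 numbers: the shift along the world's x, y, z in m, then the turn, a rotation vector about the world's x, y, z in rad, then the opening, from 0 (shut) to 1 (fully open). A call has 1 to 10 rows; each row is the pose to reach, as a shift and turn from the pose commanded when the call began; what a row does not reach only later rows make up. A row lasts 1/10 s, in which the tool goes at most 50 mm and 8.59 degrees, less where a joint would pass 70% of its speed; a pose out of reach is approached as far as the arm can. A call with a gripper value outside its range is refused whole. The fingers move at their own pace and stop on an object; FORCE is the grip in N (left out, the last holds). Time passes only in rows, so rows that repeat a pose let the fingers close. It gives the time, the measured TCP pose, the force and the opening at its end, in the units of the state.
- robot.observe(): the state, without advancing time (a new reading comes with each control period).
- robot.snapshot(name): name is "scene" or "top" or "wrist"; returns a dict with "pixels" (400x640x3 uint8, red, green, blue), "K" (3x3 intrinsics, pixels), "camera_from_world" (4x4, takes a point from world to camera coordinates); the wrist camera has in their place "mount" (4x4, takes a point from camera to tool coordinates, whose origin is the TCP and whose axes are the tool frame's). Camera axes: x right, y up, looking along -z (the intrinsics and any distortion apply to the point x, -y, -z); pixel columns grow to the right and rows downward; lengths in m; the calibration is good to about 2 mm. A picture is of the moment at which its call begins: read the wrist's pose just before it. There is no depth.
- robot.hand_in(): hands the job in, once; it reports no verdict.
Trained networks look in a picture, given as the dict that the camera call returned (one of the last four; its "shot" number tells which), for a name from the list of things; names that differ only in an ending like _2 or _b are one class to them, and where a whole thing is asked for, a point or a joint stands for the part that bears it (a point fixed in the world has none). Each returns a list of dicts, best first, with "confidence" (0 to 1); they miss things now and then, are a little off and sometimes report something else, mostly with a low value. They report only what shows in the picture. A call takes as long as a camera call.
- robot.outline_of(picture, label): "region" (400x640 bool, what is visible of it) and "extent" ([centre column, centre row, width, height] in pixels, round what is visible of it).
The state is a dict: "t": time; "joints": joint angles; "dq": joint speeds; "joint_efforts": joint torques, N m; "position": TCP position; "eef_rot": TCP orientation; "ft_force": force on the tool from outside, world axes, zero at the start; "ft_torque": the same for the moment, N m; "opening": finger opening in m.
Only numpy, scipy, OpenCV 4.12 (cv2) and the standard library are available. Lean on these libraries where they do the work, as an engineer would, in place of code of your own. Each camera call takes 0.05 s, during which the arm holds its last target.

### The job

Switch on the bench lamp with its large power button, then turn it up with the middle button, one button at a time and without pressing the third (dimmer). Then draw the widest chisel out of the rack and hold it up under the lamp to inspect its edge: tipped over until the blade is about level (within 30 degrees) with its bevelled face up, the cutting edge below the lamp's head and edge and handle both at least 12 cm above the bench. Finish while holding it there, motionless and clear of the lamp and rack; leave the other two chisels in the rack and everything else where it lies.

Things in the scene. Friction and masses are not known exactly. Their poses are not given: they have to be found in the camera images.
- lamp: Fixed LED lamp. Grey base 220 (x) x 175 (y) x 30; origin under its centre, x away from the robot. Buttons in a row along y at x = -60, 50 apart: power at y = +50 (robot's left), brighter 0, dimmer -50. Arm rises at x = 75, leans to an elbow at (85, 70, 325), then goes up over to the head at (145, -240), top at 465 (mm)
- lamp_light (a point): centre of the lit underside of the lamp's flat round head (120 in diameter, 22 thick), 410 above the bench; it faces straight down (mm)
- power_top (a point): centre of the top of the large round power button, 28 in diameter; its top stands 42 above the bench and 12 above the base; z is up (mm)
- power (a joint): travel of the power button: 0 up, 0.006 m fully down; springs back, 1.5 N to start and 5 N to push fully down; count it pressed at 0.0045 m or more
- brighter_top (a point): centre of the top of the small round middle button (brighter), 19 in diameter, same height (mm)
- brighter (a joint): travel of the middle button, as for the power button
- dimmer_top (a point): centre of the top of the small round outer button (dimmer), 19 in diameter, same height; not to be pressed (mm)
- dimmer (a joint): travel of the dimmer button, as for the power button
- rack: Fixed wooden rack 150 (x) x 294 (y), end boards 158 high; origin under its centre, x away from the robot. Sloped board 22 thick, centre of its top 145 up, its top leaning 25 deg to the robot; 3 slots 80 apart in y, each 37 (y) x 9. In each hangs a chisel by its bolster, handle up, leaning 25 deg to the robot; order varies. Blades show below the board (mm)
- chisel_wide: widest chisel, about 250 g: blade 32 wide x 6 x 106 long. Origin on its axis under the bolster, where it rests on the board. Axes: z from edge to handle top, y across the blade's width, x out of the bevelled face (away from the robot while in the rack). Draw it at least 130 along its z to clear the rack (mm)
- chisel_wide_handle (a point): centre of the wide chisel's wooden handle, 64 from the origin along z; the handle is a rounded bar 33 (y) x 27 (x) x 100 long, the largest of the three, topped by a hoop that ends 115 from the origin; same axes (mm)
- chisel_wide_edge (a point): middle of the wide chisel's cutting edge, 170 from the handle centre along -z; same axes (mm)
- chisel_medium_handle (a point): handle centre of the medium chisel (blade 18 wide, handle 26 x 23 x 88); stays in the rack (mm)
- chisel_narrow_handle (a point): handle centre of the narrow chisel (blade 10 wide, handle 21 x 20 x 80); stays in the rack (mm)
- square_mid (a point): try square lying flat: dark wooden stock 115 x 22 x 18, steel blade 150 long; this point is at half its thickness near its corner (mm)
- gauge_mid (a point): wooden marking gauge lying down: stem 200 x 18 x 18 through a 56 mm square head; this point is the middle of its stem (mm)
- mallet_mid (a point): wooden mallet lying down: head 105 x 85 x 62, handle 165 showing; this point is near its centre of mass (mm)
- plane_mid (a point): small metal block plane, 160 x 46, about 50 high; this point is its middle (mm)
- tenon_mid (a point): workpiece with a tenon on its end, 240 x 60 x 26, lying flat; this point is its middle (mm)
- glue_mid (a point): white glue bottle, 54 in diameter, 150 tall, standing; this point is its middle (mm)

How it is judged:
On the way, in this order (a step that is already met when the one before it is completed fails the run):
1. the power button alone is pressed (value of joint power above 0.0045 m and value of joint each of brighter, dimmer below 0.002 m), for 0.05 s.
2. then the middle (brighter) button alone is pressed (value of joint brighter above 0.0045 m and value of joint each of power, dimmer below 0.002 m), for 0.05 s.
3. then the wide chisel is drawn out of the rack, its edge above the rack's board, held by the gripper (z of chisel_wide_edge in the frame of rack above 0.15 m and contact force between chisel_wide and the fingers above 1 N), for 0.1 s.
At the end, for the whole second after the job is handed in: Gripper holds the wide chisel still, bevel up within 30 deg, edge within 60 mm (horizontally) of the lamp head's centre and below it, edge and handle 120 mm or more up, clear of lamp and rack; buttons up; other chisels moved under 30 mm, other things under 40 mm (contact force between chisel_wide and the fingers above 1 N and angle between chisel_wide_edge's own x axis and vertical below 0.5236 rad and horizontal distance between chisel_wide_edge and lamp_light below 0.06 m and height (world z) of chisel_wide_edge between 0.12 and 0.4 m and height (world z) of chisel_wide_handle above 0.12 m and contact force between chisel_wide and lamp below 0.2 N and contact force between chisel_wide and rack below 0.2 N and linear speed of chisel_wide below 0.03 m/s and angular speed of chisel_wide below 0.2 rad/s and value of joint each of power, brighter, dimmer below 0.002 m and not (distance of chisel_medium_handle from where it was at the start of the episode above 0.03 m) and not (distance of chisel_narrow_handle from where it was at the start of the episode above 0.03 m) and not (distance of square_mid from where it was at the start of the episode above 0.04 m) and not (distance of gauge_mid from where it was at the start of the episode above 0.04 m) and not (distance of mallet_mid from where it was at the start of the episode above 0.04 m) and not (distance of plane_mid from where it was at the start of the episode above 0.04 m) and not (distance of tenon_mid from where it was at the start of the episode above 0.04 m) and not (distance of glue_mid from where it was at the start of the episode above 0.04 m)); the arm keeps its last pose, push and grip.
It fails at once if the dimmer button is pressed (value of joint dimmer above 0.003 m).
It fails at once if another chisel is disturbed (over 30 mm) (distance of any of chisel_medium_handle, chisel_narrow_handle from where it was at the start of the episode above 0.03 m).
It fails at once if something else on the bench is shifted (over 40 mm) (distance of any of square_mid, gauge_mid, mallet_mid, plane_mid, tenon_mid, glue_mid from where it was at the start of the episode above 0.04 m).
It also fails if it takes over 61 s, if anything falls off the work surface, if the arm or the gripper's body presses on something with over 40 N, if the wrist force passes 120 N, or if a joint passes its speed limit or range.

## Working session

There is one attempt and no reset: what is moved stays moved. The work goes in short steps, Python scripts to look and compute and a shell command to move; the robot and the scene stay as the last step left them, time stands still between calls to the robot, and variables do not carry over. Pictures are saved under pics/ and viewed, and the job is handed in when it is done.

```bash
ls; mkdir -p pics; python3 - <<'E'
from station import robot
import cv2,pickle
s=robot.observe();print(s)
for n in ["scene","top"]:
    p=robot.snapshot(n);cv2.imwrite(f"pics/{n}0.png",p["pixels"][:,:,::-1]);pickle.dump(p,open(f"{n}0.pkl","wb"))
    print(n,p["K"],p["camera_from_world"],p.keys())
    for l in ["lamp","power_top","brighter_top","dimmer_top","rack","chisel_wide","chisel_medium_handle","chisel_narrow_handle"]:
        try:
            print(l,[(round(d["confidence"],2),[round(float(v),1) for v in d["extent"]]) for d in robot.outline_of(p,l)[:3]])
        except Exception as e: print(l,e)
E
```

```text
pics
{'t': 0.0, 'joints': array([ 1.19002353e+00,  4.23855705e-01,  1.63069604e+00, -1.80873795e-05,
        1.08855661e+00, -1.89402139e-02]), 'dq': array([ 3.18997938e-04, -9.17799617e-04,  1.76212743e-03, -2.82655857e-05,
       -2.21790527e-03,  1.18445711e-03]), 'joint_efforts': array([ 1.57459443e-03, -5.57386208e+01, -2.81744134e+01,  5.27417069e-05,
        7.31744556e-03,  5.53953086e-06]), 'position': array([0.22100215, 0.5840873 , 0.25553399]), 'eef_rot': array([-0.40217733,  0.58224673,  0.40157558,  0.58135978]), 'ft_force': array([ 0.43147161, -0.47746378,  0.15751633]), 'ft_torque': array([-0.01299112,  0.01369956,  0.01774141]), 'opening': 0.08561813012183912}
scene [[468.66247234   0.         322.00244594]
 [  0.         468.66247234 194.01426   ]
 [  0.           0.           1.        ]] [[ 0.98070347  0.19484675 -0.01598293 -0.544286  ]
 [-0.14330701  0.77208162  0.61915513 -0.07586413]
 [ 0.13298049 -0.60491712  0.78510602 -1.50753242]
 [ 0.          0.          0.          1.        ]] dict_keys(['pixels', 'K', 'camera_from_world', 'shot'])
lamp [(0.85, [361.0, 
[... 359 characters left out ...]
2.9, 42.7, 43.4])]
top [[368.49882212   0.         321.29507113]
 [  0.         368.49882212 193.30115768]
 [  0.           0.           1.        ]] [[ 2.38502543e-02 -9.99698583e-01  5.82315806e-03  2.47308113e-03]
 [ 9.80294286e-01  2.45290812e-02  1.96013868e-01 -5.86742097e-01]
 [-1.96097622e-01  1.03342799e-03  9.80583833e-01 -1.27406263e+00]
 [ 0.00000000e+00  0.00000000e+00  0.00000000e+00  1.00000000e+00]] dict_keys(['pixels', 'K', 'camera_from_world', 'shot'])
lamp [(0.77, [241.4, 169.9, 126.1, 143.9])]
power_top [(0.34, [367.8, 210.6, 10.0, 14.9])]
brighter_top []
dimmer_top []
rack []
chisel_wide [(0.57, [369.7, 210.2, 14.0, 15.5])]
chisel_medium_handle []
chisel_narrow_handle []
```

View pics/scene0.png

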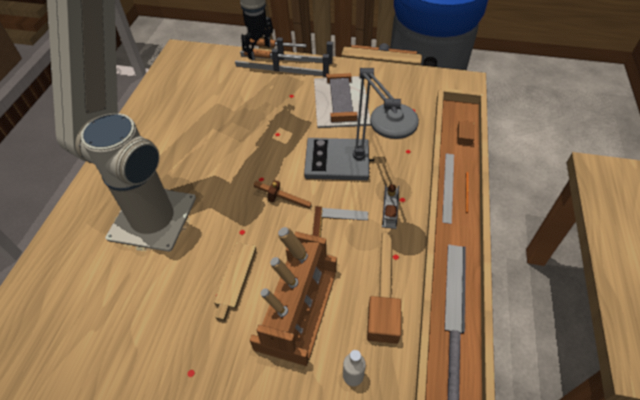

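View pics/top0.png

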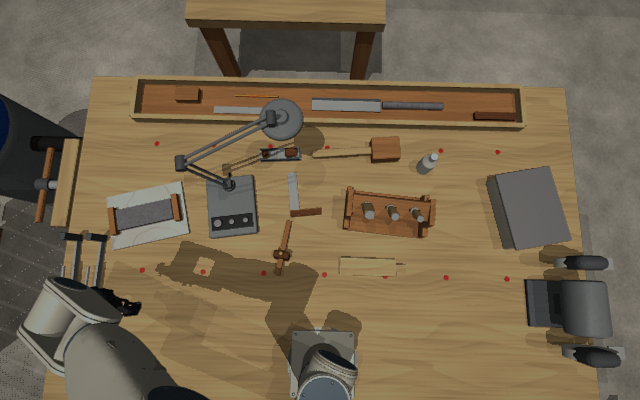

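```bash
cat > h.py <<'E'
import numpy as np,pickle,cv2
def proj(p,X):
    T=p["camera_from_world"];X=np.atleast_2d(X);c=X@T[:3,:3].T+T[:3,3]
    q=np.c_[c[:,0],-c[:,1],-c[:,2]]@p["K"].T
    return q[:,:2]/q[:,2:]
def ray(p,uv):
    T=p["camera_from_world"];d=np.linalg.inv(p["K"])@np.array([uv[0],uv[1],1.]);d=np.array([d[0],-d[1],-d[2]])
    R=T[:3,:3];return -R.T@T[:3,3],R.T@d
def onz(p,uv,z):
    o,d=ray(p,uv);return o+d*(z-o[2])/d[2]
E
python3 - <<'E'
from h import *
a=cv2.imread("pics/top0.png");b=cv2.imread("pics/scene0.png")
def crop(i,x,y,w,h,k,n): cv2.imwrite(n,cv2.resize(i[y:y+h,x:x+w],None,fx=k,fy=k,interpolation=cv2.INTER_CUBIC))
crop(a,160,90,150,150,4,"pics/t_l.png");crop(a,330,170,120,80,6,"pics/t_r.png")
crop(b,300,60,130,130,4.5,"pics/s_l.png");crop(b,245,215,100,150,4,"pics/s_r.png")
E
```

```text
(no output)
```

View pics/t_l.png

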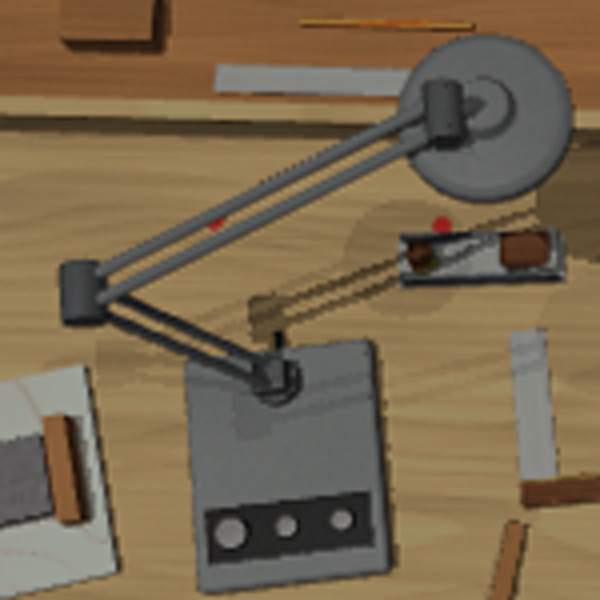

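View pics/t_r.png

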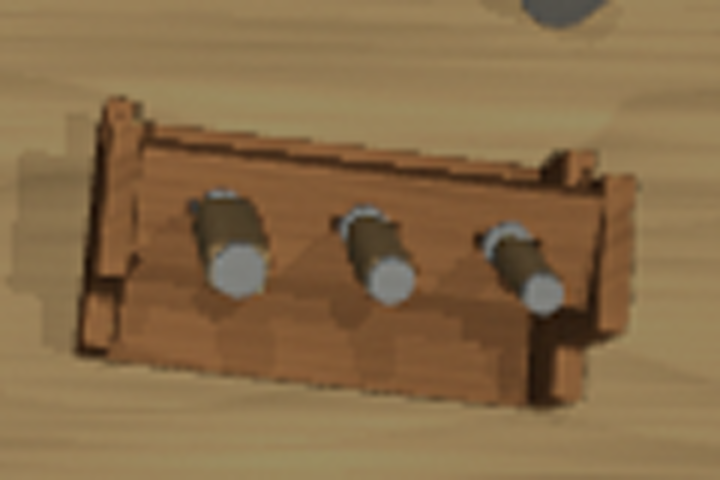

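View pics/s_l.png

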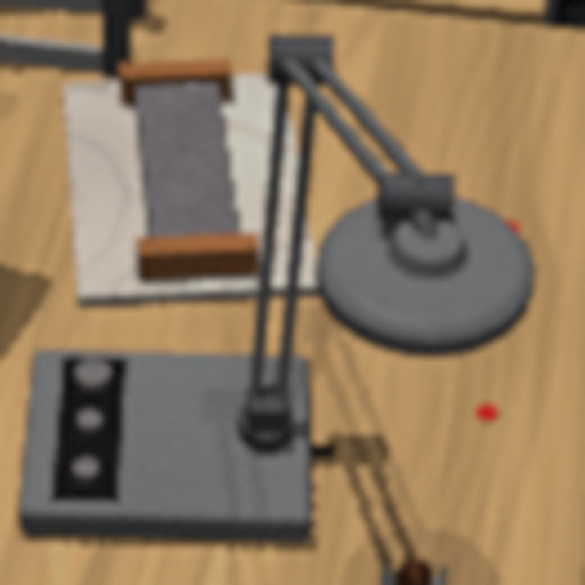

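View pics/s_r.png

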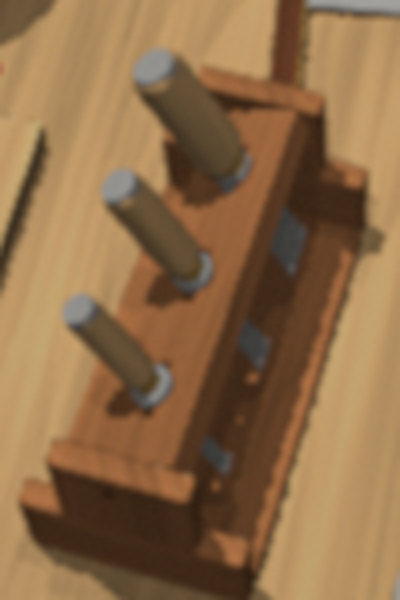

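```bash
cat > fit.py <<'E'
from h import *
from scipy.optimize import least_squares
T=pickle.load(open("top0.pkl","rb"));S=pickle.load(open("scene0.pkl","rb"))
def Rz(a):return np.array([[np.cos(a),-np.sin(a),0],[np.sin(a),np.cos(a),0],[0,0,1]])
tri=lambda ut,us:least_squares(lambda X:np.r_[proj(T,X)[0]-ut,proj(S,X)[0]-us],[.6,0,.1])
bt=np.array([[217.8,223],[231.7,221.3],[245.5,220]]);bs=np.array([[320.4,143.1],[319.6,152.9],[318.7,163.8]])
L=np.array([[-.06,.05,.042],[-.06,0,.042],[-.06,-.05,.042]])
f=lambda q,P:P@Rz(q[2]).T+[q[0],q[1],0]
r=least_squares(lambda q:np.r_[(proj(T,f(q,L))-bt).ravel(),(proj(S,f(q,L))-bs).ravel()],[.6,.3,0]).x
print("lamp",r,"\nbuttons",f(r,L));
for nm,P in dict(head=[.145,-.24,.432],corner=[-.11,.0875,.03],c2=[-.11,-.0875,.03],c3=[.11,-.0875,.03],c4=[.11,.0875,.03],elbow=[.085,.07,.325]).items():
    W=f(r,np.array([P]));print(nm,W,proj(T,W),proj(S,W))
ct=[[369.7,215],[395,216.8],[420.3,219]];cs=[[283.8,232],[275,261.8],[265,292.5]]
bot=[[330+222/6,170+196/6],[330+366/6,170+216/6],[330+510/6,170+236/6]];bos=[[245+236/4,215+172/4],[245+195/4,215+274/4],[245+152/4,215+388/4]]
for a,b,c,d in zip(ct,cs,bot,bos):
    x=tri(a,b);y=tri(c,d);print("top",x.x.round(4),x.cost.round(2),"bolster",y.x.round(4),y.cost.round(2),np.linalg.norm(x.x-y.x))
E
python3 fit.py
```

```text
lamp [0.53884382 0.34485763 0.13740577] 
buttons [[0.47256065 0.38616794 0.042     ]
 [0.47940934 0.33663921 0.042     ]
 [0.48625803 0.28711047 0.042     ]]
head [[0.71535086 0.12698091 0.432     ]] [[282.27538011 118.04443168]] [[393.35747697 117.7537921 ]]
corner [[0.4178954 0.4164658 0.03     ]] [[209.11248174 238.03399547]] [[307.00069938 137.01372321]]
c2 [[0.44186581 0.24311523 0.03      ]] [[257.65961844 232.5417713 ]] [[302.90881621 174.01539296]]
c3 [[0.65979224 0.27324947 0.03      ]] [[252.95110503 173.81823094]] [[368.68366986 176.26802099]]
c4 [[0.63582183 0.44660004 0.03      ]] [[205.90167943 178.92978194]] [[368.54515545 138.88229653]]
elbow [[0.6134545  0.42584063 0.325     ]] [[181.90697763 162.87691408]] [[366.33270503  73.85165596]]
top [ 0.4867 -0.1319  0.246 ] 0.34 bolster [ 0.538  -0.1382  0.1474] 0.51 0.11127038002810363
top [ 0.4843 -0.2119  0.2343] 0.21 bolster [ 0.5288 -0.2177  0.1507] 0.27 0.09488468909436576
top [ 0.4806 -0.2917  0.2277] 0.3 bolster [ 0.5203 -0.2974  0.1503] 0.09 0.087179271380324
```

```bash
python3 - <<'E'
from station import robot
from scipy.spatial.transform import Rotation as R
s=robot.observe();print(R.from_quat(s["eef_rot"]).as_matrix().round(3),robot.finger_overhang)
E
```

```text
[[ 0.    -0.935  0.354]
 [-0.     0.354  0.935]
 [-1.    -0.     0.   ]] 0.025
```

```bash
python3 -m jog '[[[0.252,-0.198,-0.05,0,0,0,0],[0.252,-0.198,-0.05,0,0,0,0],[0.252,-0.198,-0.05,0,0,0,0],[0.252,-0.198,-0.05,0,0,0,0],[0.252,-0.198,-0.05,0,0,0,0],[0.252,-0.198,-0.05,0,0,0,0],[0.252,-0.198,-0.05,0,0,0,0],[0.252,-0.198,-0.05,0,0,0,0],[0.252,-0.198,-0.05,0,0,0,0],[0.252,-0.198,-0.05,0,0,0,0]]]' 30
```

```text
t: 1.9
position: [0.4725, 0.3872, 0.2065]
eef_rot: [-0.402, 0.582, 0.402, 0.582]
ft_force: [-0.6, 0.1, -0.4]
opening: -0.0003
```

```bash
cat > w.py <<'E'
import sys
from h import *
from station import robot
from scipy.spatial.transform import Rotation as R
def wrist(name):
    s=robot.observe();p=robot.snapshot("wrist")
    W=np.eye(4);W[:3,:3]=R.from_quat(s["eef_rot"]).as_matrix();W[:3,3]=s["position"]
    p["camera_from_world"]=np.linalg.inv(W@p["mount"])
    cv2.imwrite(f"pics/{name}.png",p["pixels"][:,:,::-1]);pickle.dump(p,open(name+".pkl","wb"))
    return p,s
if __name__=="__main__":
    p,s=wrist(sys.argv[1]);print(s["position"],s["t"])
E
python3 - <<'E'
from w import *
p,s=wrist("w1")
print(p["mount"].round(3))
print(proj(p,np.array([[0.47256065,0.38616794,0.042],[0.47940934,0.33663921,0.042],[0.48625803,0.28711047,0.042]])))
E
```

```text
[[ 0.001  0.279 -0.96  -0.118]
 [-0.001  0.96   0.279  0.07 ]
 [ 1.     0.001  0.001 -0.001]
 [ 0.     0.     0.     1.   ]]
[[317.65642914 190.70900871]
 [276.89098301 212.29313556]
 [237.92570484 232.92412408]]
```

View pics/w1.png

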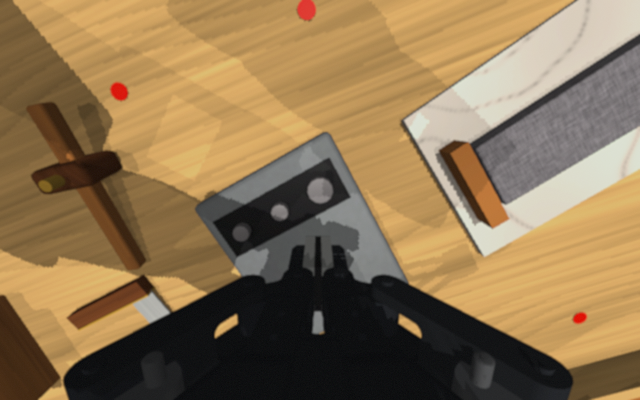

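```bash
python3 -m jog '[[[0.001,0,-0.05,0,0,0,0],[0.001,0,-0.1,0,0,0,0],[0.001,0,-0.13,0,0,0,0],[0.001,0,-0.134,0,0,0,0],[0.001,0,-0.134,0,0,0,0],[0.001,0,-0.134,0,0,0,0]]]'; python3 -m jog '[[[0,0,-0.004,0,0,0,0],[0,0,-0.006,0,0,0,0],[0,0,-0.006,0,0,0,0],[0,0,-0.006,0,0,0,0]]]'
```

```text
t: 2.55
position: [0.4749, 0.3879, 0.0742]
eef_rot: [-0.402, 0.581, 0.402, 0.583]
ft_force: [-0.8, 0.1, 0.0]
opening: -0.0
t: 2.95
position: [0.4746, 0.3868, 0.0669]
eef_rot: [-0.402, 0.581, 0.402, 0.582]
ft_force: [-1.0, 0.6, 1.9]
opening: 0.0001
```

```bash
python3 -m jog '[[[0,0,-0.003,0,0,0,0],[0,0,-0.0045,0,0,0,0],[0,0,-0.0045,0,0,0,0],[0,0,-0.0045,0,0,0,0]]]';python3 -m jog '[[[0,0,-0.001,0,0,0,0],[0,0,-0.0015,0,0,0,0],[0,0,-0.0015,0,0,0,0],[0,0,-0.0015,0,0,0,0]]]'
```

```text
t: 3.35
position: [0.4746, 0.3868, 0.0621]
eef_rot: [-0.402, 0.581, 0.402, 0.582]
ft_force: [0.8, 0.6, 4.3]
opening: -0.0001
t: 3.75
position: [0.4746, 0.3868, 0.061]
eef_rot: [-0.402, 0.581, 0.402, 0.582]
ft_force: [1.0, 1.1, 8.5]
opening: 0.0
```

```bash
python3 -m jog '[[[0,0,0.03,0,0,0,0],[0,0,0.03,0,0,0,0],[0.006,-0.05,0.03,0,0,0,0],[0.006,-0.05,0.03,0,0,0,0],[0.006,-0.05,0.03,0,0,0,0],[0.006,-0.05,0.012,0,0,0,0],[0.006,-0.05,0.012,0,0,0,0],[0.006,-0.05,0.012,0,0,0,0]]]'; python3 -m jog '[[[0,0,-0.008,0,0,0,0],[0,0,-0.011,0,0,0,0],[0,0,-0.011,0,0,0,0],[0,0,-0.011,0,0,0,0]]]'
```

```text
t: 4.55
position: [0.4797, 0.3368, 0.0718]
eef_rot: [-0.402, 0.582, 0.402, 0.581]
ft_force: [-0.7, 0.9, 0.0]
opening: 0.0002
t: 4.95
position: [0.4807, 0.3373, 0.0619]
eef_rot: [-0.402, 0.581, 0.402, 0.582]
ft_force: [-0.1, 3.2, 4.9]
opening: 0.0001
```

```bash
python3 -m jog '[[[0,0,-0.001,0,0,0,0],[0,0,-0.0015,0,0,0,0],[0,0,-0.0015,0,0,0,0],[0,0,-0.0015,0,0,0,0]]]'; python3 - <<'E'
from w import *
p=robot.snapshot("scene");cv2.imwrite("pics/s2.png",cv2.resize(p["pixels"][60:210,260:440,::-1],None,fx=4,fy=4))
E
python3 -m jog '[[[0,0,0.05,0,0,0,0],[0,0,0.1,0,0,0,0],[0,0,0.15,0,0,0,0],[0,0,0.2,0,0,0,0.5],[0,0,0.24,0,0,0,1],[0,0,0.24,0,0,0,1]]]'
```

```text
t: 5.35
position: [0.4807, 0.3372, 0.061]
eef_rot: [-0.402, 0.581, 0.402, 0.582]
ft_force: [-1.6, 3.9, 10.9]
opening: 0.0
t: 6.0
position: [0.4822, 0.3375, 0.3058]
eef_rot: [-0.402, 0.579, 0.402, 0.585]
ft_force: [0.2, 0.3, 0.1]
opening: 0.0431
```

View pics/s2.png

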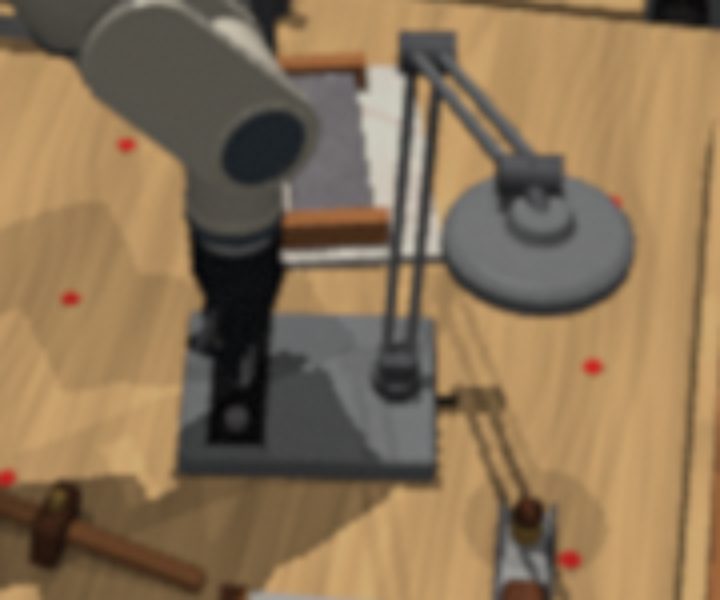

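```bash
python3 -m jog '[[[-0.03,0,0.06,0,0,0.1,1],[-0.03,-0.05,0.06,0,0,0.2,1],[-0.03,-0.1,0.06,0,0,0.25,1],[-0.03,-0.15,0.06,0,0,0.25,1],[-0.03,-0.2,0.06,0,0,0.25,1],[-0.02,-0.25,0.06,0,0,0.25,1],[-0.01,-0.3,0.06,0,0,0.25,1],[0,-0.35,0.06,0,0,0.25,1],[0,-0.4,0.06,0,0,0.25,1],[0,-0.44,0.06,0,0,0.25,1]]]'; python3 -m jog '[[[0,-0.03,0,0,0,0,1],[0,-0.03,0,0,0,0,1],[0,-0.03,0,0,0,0,1]]]'; python3 - <<'E'
from w import *
p,s=wrist("w2");print(s["position"],R.from_quat(s["eef_rot"]).as_matrix().round(3))
zc=np.array([-.42,.0472,.906]);O=np.array([.535,-.1373,.1418]);print(proj(p,np.array([O,O+.115*zc])))
for l in ["chisel_wide","chisel_medium_handle","chisel_narrow_handle"]:
    print(l,[(round(d["confidence"],2),d["extent"]) for d in robot.outline_of(p,l)[:3]])
E
```

```text
t: 7.0
position: [0.479, -0.1058, 0.3586]
eef_rot: [-0.47, 0.528, 0.472, 0.527]
ft_force: [1.7, -0.3, 0.1]
opening: 0.0855
t: 7.3
position: [0.4792, -0.1339, 0.3586]
eef_rot: [-0.47, 0.528, 0.472, 0.527]
ft_force: [0.7, -0.0, -0.0]
opening: 0.0853
[ 0.47923325 -0.13392011  0.35858121] [[-0.003 -0.994  0.114]
 [ 0.001  0.114  0.994]
 [-1.     0.003  0.001]]
[[320.88985857 223.1808915 ]
 [322.14423623 213.05708206]]
chisel_wide [(0.9, [322.8, 216.9, 32.5, 34.4])]
chisel_medium_handle []
chisel_narrow_handle [(0.78, [176.6, 223.6, 69.7, 27.9]), (0.44, [591.8, 167.6, 91.4, 146.1])]
```

View pics/w2.png

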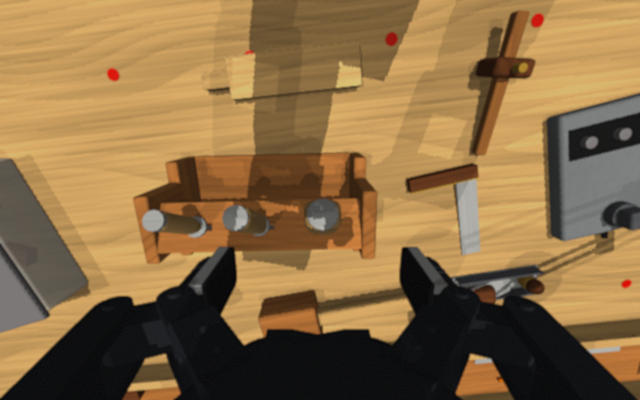

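```bash
python3 -m jog '[[[0.022,0,0,0,0,0,0.75],[0.022,0,-0.01,0,0,0,0.75],[0.022,0,-0.05,0,0,0,0.75],[0.022,0,-0.08,0,0,0,0.75],[0.022,0,-0.11,0,0,0,0.75],[0.022,0,-0.13,0,0,0,0.75],[0.022,0,-0.138,0,0,0,0.75],[0.022,0,-0.138,0,0,0,0.75],[0.022,0,-0.138,0,0,0,0.75]]]'; python3 - <<'E'
from w import *
p,s=wrist("w3");print(s["position"],s["ft_force"],s["opening"])
E
```

```text
t: 8.4
position: [0.5025, -0.1333, 0.2225]
eef_rot: [-0.472, 0.527, 0.471, 0.527]
ft_force: [-0.2, 0.2, 0.4]
opening: 0.064
[ 0.50251218 -0.13331761  0.22252311] [-0.2202061   0.17972493  0.36197541] 0.06395886571640504
```

View pics/w3.png

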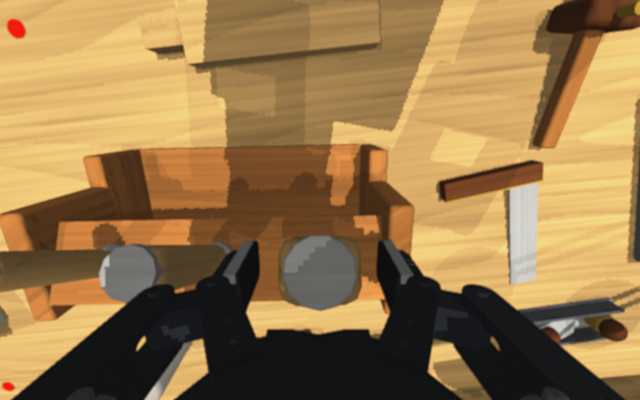

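Handle (hoop at 320,272) lies centred between the fingers (248 and 392). Close.

```bash
python3 -m jog '[[[0,0,0,0,0,0,0.3],[0,0,0,0,0,0,0.3],[0,0,0,0,0,0,0.3],[0,0,0,0,0,0,0.3],[0,0,0,0,0,0,0.3],[0,0,0,0,0,0,0.3],[0,0,0,0,0,0,0.3],[0,0,0,0,0,0,0.3]]]' 80
```

```text
t: 9.25
position: [0.5026, -0.1332, 0.2229]
eef_rot: [-0.471, 0.527, 0.471, 0.528]
ft_force: [-0.3, 3.3, 6.1]
opening: 0.0326
```

```bash
python3 -m jog '[[[0,0,0,0,0,0,0],[-0.004,0.0005,0.009,0,0,0,0],[-0.0084,0.001,0.018,0,0,0,0],[-0.0168,0.0019,0.0362,0,0,0,0],[-0.0168,0.0019,0.0362,0,0,0,0]]]' 80
```

```text
t: 9.75
position: [0.4855, -0.1318, 0.2603]
eef_rot: [-0.472, 0.527, 0.47, 0.528]
ft_force: [-0.2, 0.1, -3.3]
opening: 0.0318
```

```bash
python3 -m jog '[[[-0.0084,0.0009,0.0181,0,0,0,0],[-0.0168,0.0019,0.0362,0,0,0,0],[-0.0252,0.0028,0.0544,0,0,0,0],[-0.0336,0.0038,0.0725,0,0,0,0],[-0.042,0.0047,0.0906,0,0,0,0],[-0.0504,0.0057,0.1087,0,0,0,0],[-0.0588,0.0066,0.1268,0,0,0,0],[-0.0588,0.0066,0.1268,0,0,0,0]]]'
python3 - <<'E'
from w import *
p=robot.snapshot("scene");cv2.imwrite("pics/s4.png",p["pixels"][:,:,::-1])
print(robot.observe()["position"],robot.observe()["joints"])
E
```

```text
t: 10.55
position: [0.4267, -0.1252, 0.3866]
eef_rot: [-0.472, 0.527, 0.47, 0.528]
ft_force: [0.8, -0.7, -2.6]
opening: 0.0324
[ 0.42669453 -0.12510776  0.38525505] [-3.11914448e-01  3.65148101e-03  1.86012940e+00 -1.00274693e-04
  1.27567786e+00 -1.77059536e+00]
```

View pics/s4.png

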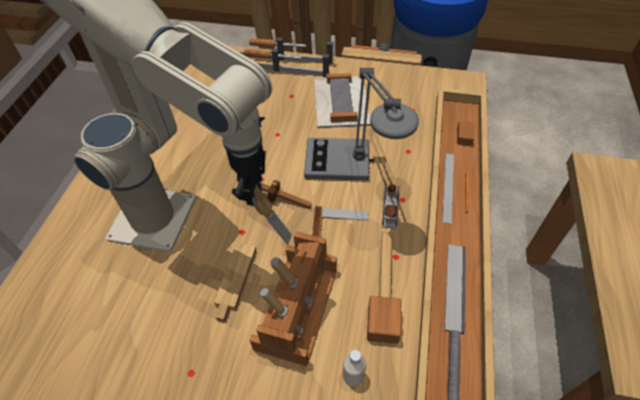

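```bash
python3 - <<'E'
from w import *
s=robot.observe();R0=R.from_quat(s["eef_rot"]);g=s["position"]+R0.apply([.006,0,0])
ya=np.array([.112,.9937,0]);Q1=R.from_rotvec(-np.deg2rad(55)*ya);Q=R.from_rotvec([0,0,.26])*Q1
zc=np.array([-.42,.0472,.906]);xc=np.array([.9007,-.1013,.4226])
for n,q in(("tip",Q1),("all",Q)):
    print(n,q.as_rotvec().round(4),"zc",q.apply(zc).round(3),"xc",q.apply(xc).round(3),"toolx",q.apply(R0.apply([1,0,0])).round(3))
edge=np.array([.7154,.127,.25]);G=edge+.186*Q.apply(zc);tcp=G-.006*(Q*R0).apply([1,0,0]);print("G",G,"tcp",tcp,"shift",tcp-s["position"])
E
```

```text
tip [-0.1075 -0.9539 -0.    ] zc [-0.978  0.11   0.173] xc [ 0.173 -0.019  0.985] toolx [ 0.815 -0.092 -0.572]
all [ 0.0171 -0.9623  0.2397] zc [-0.974 -0.145  0.173] xc [0.172 0.026 0.985] toolx [ 0.811  0.12  -0.572]
G [0.53426954 0.10001317 0.28226326] tcp [0.52940071 0.09929159 0.28569456] shift [ 0.10270618  0.22439935 -0.09956049]
```

```bash
python3 -m jog '[[[0,0,0,0.002,-0.096,0.024,0],[0,0.02,0,0.003,-0.192,0.048,0],[0,0.04,0,0.005,-0.289,0.072,0],[0,0.06,0,0.007,-0.385,0.096,0],[0,0.08,0,0.009,-0.481,0.12,0],[0,0.1,0,0.01,-0.577,0.144,0],[0,0.12,-0.01,0.012,-0.674,0.168,0],[0,0.14,-0.02,0.014,-0.77,0.192,0],[0,0.16,-0.03,0.015,-0.866,0.216,0],[0,0.16,-0.03,0.017,-0.962,0.24,0]]]' 80
python3 - <<'E'
from w import *
s=robot.observe();print(s["position"],s["joints"].round(3),(R.from_quat(s["eef_rot"]).as_matrix()[:,0]).round(3),s["opening"])
p=robot.snapshot("scene");cv2.imwrite("pics/s5.png",p["pixels"][:,:,::-1])
E
```

```text
t: 11.6
position: [0.4214, 0.044, 0.3592]
eef_rot: [0.685, -0.179, -0.27, -0.653]
ft_force: [0.1, 1.2, -1.7]
opening: 0.0321
[0.42139794 0.04404669 0.3592285 ] [ 0.012 -0.296  2.432  0.847  0.131 -2.491] [ 0.79   0.107 -0.604] 0.03205161184375445
```

View pics/s5.png

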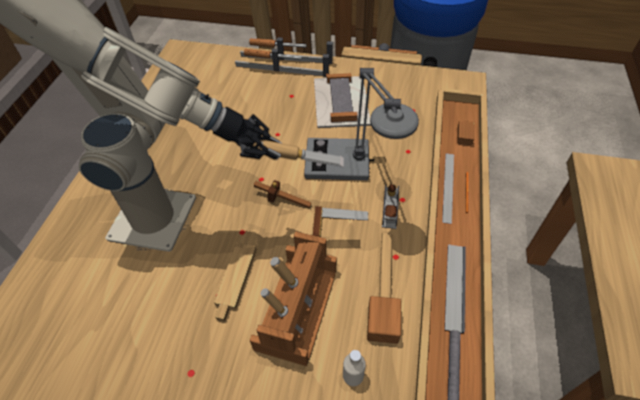

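```bash
cat > kin.py <<'E'
import numpy as np
from scipy.optimize import least_squares
D=[((.424,1.6307),(.6245,.2555),(0,-1)),((.00365,1.8601),(.4447,.3853),(0,-1)),((-.296,2.432),(.4237,.3592),(.79,-.604))]
def wc(q,v):a,b,h,L=v;return np.array([a*np.sin(q[0])+b*np.sin(q[0]+q[1]),h+a*np.cos(q[0])+b*np.cos(q[0]+q[1])])
f=lambda v:np.concatenate([wc(q,v)+v[3]*np.array(t)-p for q,p,t in D])
r=least_squares(f,[.5,.5,.2,.25]);v=r.x;print(v,r.fun.round(4))
if __name__=="__main__":
  for tilt in (55,50,45,40,35):
    for (rr,z) in ((.539,.286),(.539,.25),(.539,.32),(.5,.286),(.57,.286),(.55,.22),(.54,.2)):
        # tool x: forward at elevation -(90-tilt)
        t=np.array([np.sin(np.deg2rad(tilt)),-np.cos(np.deg2rad(tilt))])
        s=least_squares(lambda q:wc(q,v)+v[3]*t-[rr,z],[.2,1.7]);q=s.x
        # tool direction angle from vertical: pi - tilt
        print(tilt,rr,z,q.round(3),"j5~",round(np.pi-np.deg2rad(tilt)-q.sum(),3),s.cost.round(6))
E
python3 kin.py
```

```text
[0.54355281 0.45579165 0.23015433 0.25405364] [ 0.0026  0.004  -0.0063  0.0027  0.0034 -0.0067]
55 0.539 0.286 [0.053 2.364] j5~ -0.235 0.0
55 0.539 0.25 [0.129 2.403] j5~ -0.35 0.0
55 0.539 0.32 [-0.009  2.322] j5~ -0.131 0.0
55 0.5 0.286 [-0.018  2.437] j5~ -0.237 0.0
55 0.57 0.286 [0.105 2.304] j5~ -0.228 0.0
55 0.55 0.22 [0.214 2.408] j5~ -0.44 0.0
55 0.54 0.2 [0.251 2.444] j5~ -0.513 0.0
50 0.539 0.286 [0.044 2.318] j5~ -0.092 0.0
50 0.539 0.25 [0.112 2.358] j5~ -0.202 0.0
50 0.539 0.32 [-0.013  2.274] j5~ 0.007 0.0
50 0.5 0.286 [-0.028  2.39 ] j5~ -0.093 0.0
50 0.57 0.286 [0.097 2.258] j5~ -0.086 0.0
50 0.55 0.22 [0.193 2.365] j5~ -0.289 0.0
50 0.54 0.2 [0.225 2.402] j5~ -0.358 0.0
45 0.539 0.286 [0.042 2.269] j5~ 0.045 0.0
45 0.539 0.25 [0.105 2.311] j5~ -0.06 0.0
45 0.539 0.32 [-0.009  2.225] j5~ 0.14 0.0
45 0.5 0.286 [-0.029  2.341] j5~ 0.044 0.0
45 0.57 0.286 [0.096 2.209] j5~ 0.051 0.0
45 0.55 0.22 [0.181 2.32 ] j5~ -0.144 0.0
45 0.54 0.2 [0.208 2.358] j5~ -0.21 0.0
40 0.539 0.286 [0.048 2.219] j5~ 0.176 0.0
40 0.539 0.25 [0.105 2.263] j5~ 0.075 0.0
40 0.539 0.32 [1.000e-03 2.174e+00] j5~ 0.268 0.0
40 0.5 0.286 [-0.023  2.292] j5~ 0.175 0.0
40 0.57 0.286 [0.102 2.159] j5~ 0.182 0.0
40 0.55 0.22 [0.177 2.272] j5~ -0.005 0.0
40 0.54 0.2 [0.2   2.311] j5~ -0.068 0.0
35 0.539 0.286 [0.06  2.169] j5~ 0.302 0.0
35 0.539 0.25 [0.113 2.212] j5~ 0.206 0.0
35 0.539 0.32 [0.017 2.123] j5~ 0.391 0.0
35 0.5 0.286 [-0.01   2.242] j5~ 0.3 0.0
35 0.57 0.286 [0.114 2.108] j5~ 0.309 0.0
35 0.55 0.22 [0.18  2.223] j5~ 0.128 0.0
35 0.54 0.2 [0.2   2.263] j5~ 0.068 0.0
```

```bash
python3 - <<'E'
from w import *
s=robot.observe();Rn=R.from_quat(s["eef_rot"]);R0=R.from_quat([-0.472,0.527,0.470,0.528])
ya=np.array([.112,.9937,0]);zc=np.array([-.42,.0472,.906]);xc=np.array([.9007,-.1013,.4226])
Q=R.from_rotvec([0,0,.29])*R.from_rotvec(-np.deg2rad(46)*ya)
rel=Q*R0*Rn.inv();print("rel",rel.as_rotvec().round(4))
edge=np.array([.7154,.127,.33]);G=edge+.186*Q.apply(zc);tcp=G-.006*(Q*R0).apply([1,0,0]);print("tcp",tcp,"shift",tcp-s["position"],"zc",Q.apply(zc),"xc",Q.apply(xc),"tool",(Q*R0).apply([1,0,0]))
E
```

```text
rel [-0.017   0.1199  0.0388]
tcp [0.53808573 0.09512283 0.39466843] shift [0.11696953 0.05047634 0.03432342] zc [-0.93039192 -0.16729378  0.32534213] xc [0.32046685 0.05779514 0.94555468] tool [ 0.71022898  0.12675512 -0.69246511]
```

```bash
python3 -m jog '[[[0,0.01,0.008,-0.004,0.03,0.01,0],[0,0.02,0.016,-0.008,0.06,0.02,0],[0,0.03,0.024,-0.012,0.09,0.03,0],[0,0.04,0.034,-0.017,0.12,0.039,0],[0,0.05,0.034,-0.017,0.12,0.039,0],[0,0.05,0.034,-0.017,0.12,0.039,0],[0,0.05,0.034,-0.017,0.12,0.039,0]]]' 80
python3 - <<'E'
from w import *
s=robot.observe();print(s["position"],s["joints"].round(3),(R.from_quat(s["eef_rot"]).as_matrix()[:,0]).round(3),s["opening"])
E
```

```text
t: 12.35
position: [0.4238, 0.0934, 0.3968]
eef_rot: [0.677, -0.206, -0.321, -0.63]
ft_force: [-0.9, -0.1, -3.2]
opening: 0.0321
[0.42380881 0.09336175 0.39682084] [ 0.201 -0.332  2.294 -0.052  0.375 -1.505] [ 0.71   0.126 -0.693] 0.03207623805197546
```

Healthy joints now. Move forward in x.

```bash
python3 -m jog '[[[0.02,0,0,0,0,0,0],[0.04,0,0,0,0,0,0],[0.06,0.001,0,0,0,0,0],[0.08,0.001,0,0,0,0,0],[0.1,0.002,0,0,0,0,0],[0.11,0.002,0,0,0,0,0],[0.114,0.002,0,0,0,0,0],[0.114,0.002,0,0,0,0,0],[0.114,0.002,0,0,0,0,0]]]' 80
python3 - <<'E'
from w import *
s=robot.observe();print(s["position"],s["joints"].round(3),(R.from_quat(s["eef_rot"]).as_matrix()[:,0]).round(3),s["opening"],s["dq"].round(3))
for n in("scene","top"):
    p=robot.snapshot(n);cv2.imwrite(f"pics/{n}6.png",p["pixels"][:,:,::-1]);pickle.dump(p,open(f"{n}6.pkl","wb"))
    for l in ["chisel_wide","chisel_wide_edge"]: print(n,l,[(round(d["confidence"],2),d["extent"]) for d in robot.outline_of(p,l)[:2]])
a=cv2.imread("pics/scene6.png")[60:210,260:440];cv2.imwrite("pics/sc6.png",cv2.resize(a,None,fx=4,fy=4,interpolation=2))
a=cv2.imread("pics/top6.png")[80:230,200:380];cv2.imwrite("pics/tc6.png",cv2.resize(a,None,fx=4,fy=4,interpolation=2))
p,s=wrist("w6")
E
```

```text
t: 13.25
position: [0.5374, 0.0954, 0.3976]
eef_rot: [0.677, -0.205, -0.32, -0.631]
ft_force: [-0.2, 0.0, -2.6]
opening: 0.0323
[0.53744814 0.09542765 0.39764199] [ 0.141 -0.096  2.126  0.082  0.306 -1.673] [ 0.711  0.126 -0.692] 0.03230446351650185 [ 0.004 -0.009  0.     0.001 -0.003 -0.001]
scene chisel_wide [(0.93, [350.1, 137.3, 79.4, 30.2])]
scene chisel_wide_edge [(0.59, [353.1, 136.8, 71.9, 29.6]), (0.26, [291.8, 282.4, 41.0, 50.2])]
top chisel_wide [(0.91, [289.7, 165.9, 16.2, 54.1])]
top chisel_wide_edge [(0.8, [290.6, 168.1, 13.1, 49.5])]
```

View pics/sc6.png

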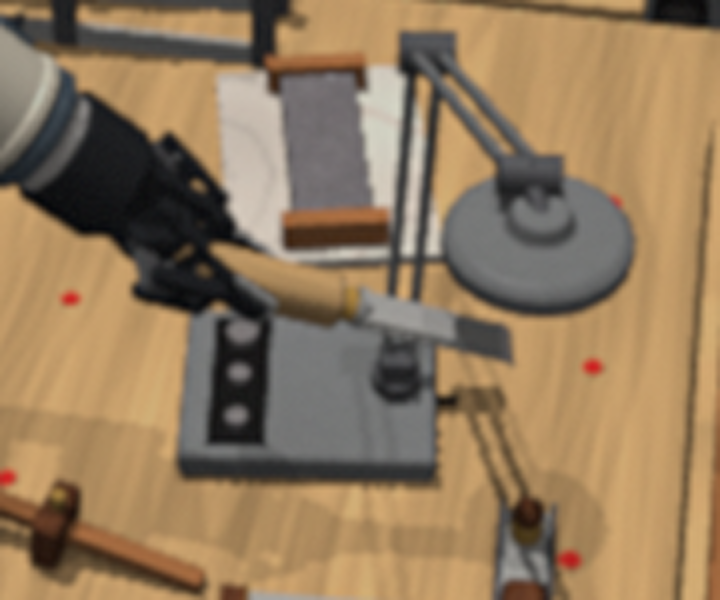

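View pics/tc6.png

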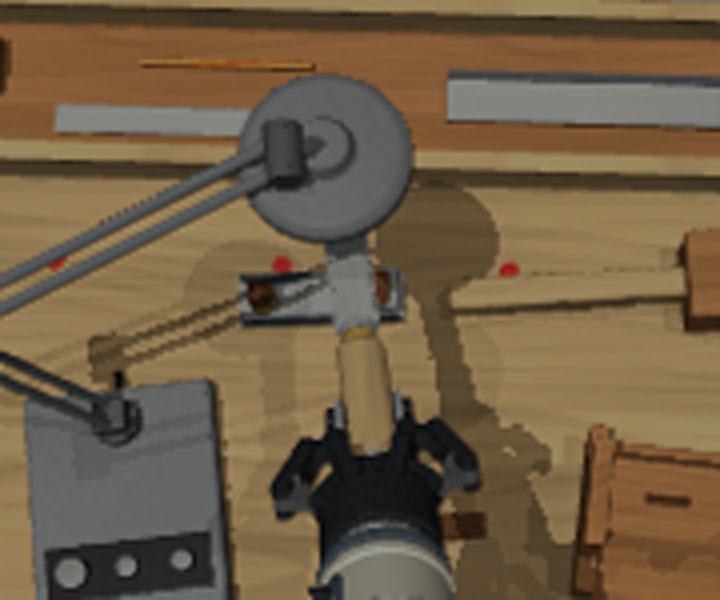

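View pics/w6.png

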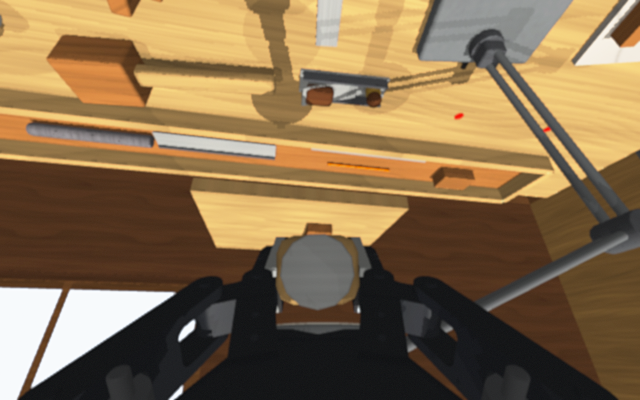

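```bash
python3 - <<'E'
from w import *
S=pickle.load(open("scene6.pkl","rb"));T=pickle.load(open("top6.pkl","rb"))
s=robot.observe();Rn=R.from_quat(s["eef_rot"]);R0=R.from_quat([-0.472,0.527,0.470,0.528])
G=s["position"]+Rn.apply([.006,0,0]);zc=np.array([-.42,.0472,.906]);M=Rn*R0.inv();z=M.apply(zc);y=Rn.apply([0,0,1])
for d in(-10,-5,0,5,10):
  zz=R.from_rotvec(np.deg2rad(d)*y).apply(z)
  for sg in (.186,.18):
    E=G-sg*zz;print(d,sg,"edge",E.round(3),"elev",np.rad2deg(np.arcsin(zz[2])).round(1),"scene",proj(S,E).round(1),"bolster s,t",proj(S,G-.08*zz).round(1),proj(T,G-.08*zz).round(1))
E
```

```text
-10 0.186 edge [0.723 0.129 0.366] elev 8.8 scene [[393.8 136.9]] bolster s,t [[353.2 132.3]] [[288.5 157.7]]
-10 0.18 edge [0.717 0.128 0.367] elev 8.8 scene [[391.5 136.7]] bolster s,t [[353.2 132.3]] [[288.5 157.7]]
-5 0.186 edge [0.72  0.128 0.35 ] elev 13.8 scene [[391.9 141.3]] bolster s,t [[352.5 134.2]] [[288.7 158.9]]
-5 0.18 edge [0.714 0.127 0.351] elev 13.8 scene [[389.7 140.9]] bolster s,t [[352.5 134.2]] [[288.7 158.9]]
0 0.186 edge [0.716 0.128 0.334] elev 18.8 scene [[389.6 145.5]] bolster s,t [[351.7 136.1]] [[289.  160.2]]
0 0.18 edge [0.71  0.127 0.336] elev 18.8 scene [[387.5 145. ]] bolster s,t [[351.7 136.1]] [[289.  160.2]]
5 0.186 edge [0.71  0.127 0.319] elev 23.8 scene [[386.8 149.5]] bolster s,t [[350.6 137.9]] [[289.3 161.7]]
5 0.18 edge [0.704 0.126 0.321] elev 23.8 scene [[384.8 148.9]] bolster s,t [[350.6 137.9]] [[289.3 161.7]]
10 0.186 edge [0.703 0.125 0.305] elev 28.8 scene [[383.6 153.3]] bolster s,t [[349.3 139.6]] [[289.6 163.4]]
10 0.18 edge [0.697 0.124 0.307] elev 28.8 scene [[381.7 152.5]] bolster s,t [[349.3 139.6]] [[289.6 163.4]]
```

```bash
python3 -m jog '[[[0,0,0,0.006,-0.035,0,0],[0,0,0,0.012,-0.069,0,0],[0,0,0,0.012,-0.069,0,0],[0,0,0,0.012,-0.069,0,0],[0,0,0,0.012,-0.069,0,0],[0,0,0,0.012,-0.069,0,0],[0,0,0,0.012,-0.069,0,0],[0,0,0,0.012,-0.069,0,0]]]' 80
python3 - <<'E'
from w import *
s=robot.observe();print(s["position"],s["joints"].round(3),s["opening"],s["dq"].round(4),s["ft_force"].round(2))
p=robot.snapshot("scene");cv2.imwrite("pics/s7.png",p["pixels"][:,:,::-1])
a=cv2.imread("pics/s7.png")[90:170,300:420];cv2.imwrite("pics/sc7.png",cv2.resize(a,None,fx=6,fy=6,interpolation=2))
E
```

```text
t: 14.4
position: [0.5383, 0.0957, 0.3983]
eef_rot: [0.684, -0.181, -0.297, -0.641]
ft_force: [0.2, -0.1, -2.9]
opening: 0.032
[0.53833325 0.09572474 0.39830412] [ 0.141 -0.1    2.165  0.137  0.2   -1.728] 0.03199417390888574 [-0.0009  0.0002  0.0011  0.0026 -0.001  -0.0005] [ 0.16 -0.05 -2.89]
```

View pics/sc7.png

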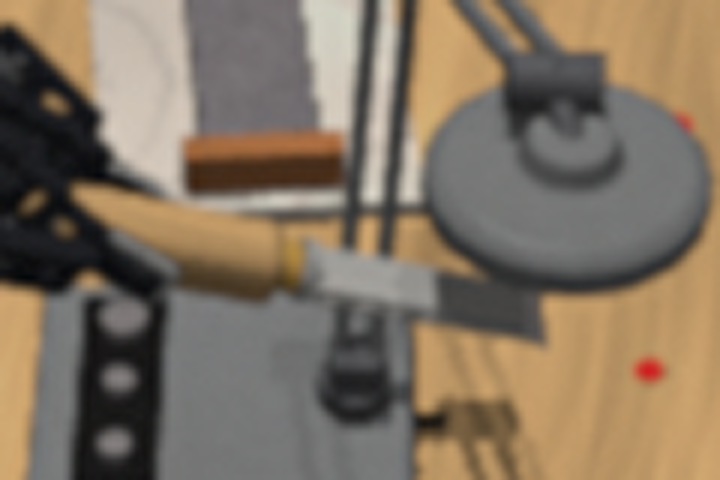

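View pics/s7.png

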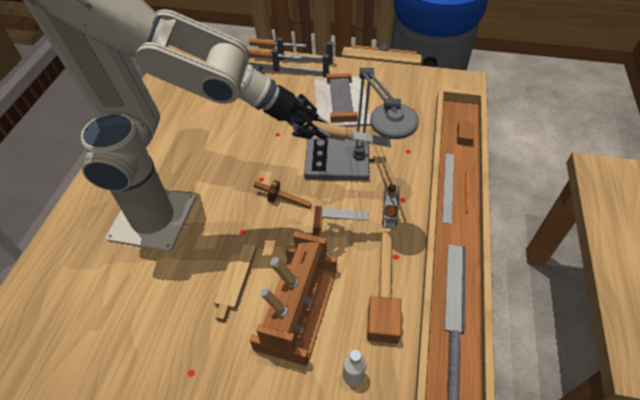

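```bash
python3 -c "
from station import robot
print(robot.hand_in())"
```

```text
the job is handed in; nothing more can be done
None
```

I carried out the whole task and handed it in at about 14.5 s of the 61 s allowed. `hand_in()` gives no verdict, so the results below are my own checks.

- **Buttons:** I pressed power first, then brighter, each fully down. Wrist force read 8.5 N and 10.9 N against the 5 N needed. I can't read button travel directly; the picture during the second press showed the fingers on the middle button and clear of the dimmer.
- **Chisel:** I gripped the wide chisel at its handle and drew it about 16 cm out along its axis. My estimate put its edge about 20 cm up by then, above the rack's board. I then tipped it over and held it under the lamp.
- **Final pose:** The figures come from matching the scene picture to the arm's pose.
  - The blade is about 15–16° from level, bevel up.
  - The edge is near (0.72, 0.13, 0.345) m, about 5 mm horizontally from the head centre and 65 mm below its underside.
  - The handle centre is at about 0.39 m.
- **Holding still:** The grip was set to 80 N with the jaws at 32 mm on the handle. Joint speeds were near zero and the wrist felt only the chisel's weight.
- **Other things:** In the last picture the other two chisels and the bench items look unmoved. I judged this by eye and did not measure it.

**Near miss:** My first tipped pose brought two wrist joints close to their limits: joint 5 at 0.131 (limit 0.11) and joint 6 at −2.49 (limit −2.54). I changed to a higher, less steeply tipped pose. The final readings are 0.20 and −1.73, and no check failed.

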